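# Shut the deck oven and hold the steam pull at its ring

## Task

A tray of sesame rings is in the little deck oven: push its drop-down door up until it seats shut on its catch. Only then pull the black steam knob straight out until the red ring on its rod has just come clear of the brass collar, and keep holding it there against its spring: the job finishes with the gripper still holding the knob at the ring. Leave the bowl, jar, cutter and brush where they are.

Things in the scene. Friction and masses are not known exactly. Their poses are not given: they have to be found in the camera images.
- oven: Fixed stainless counter-top deck oven, 600 mm wide, 460 deep, 240 high. Origin on the counter under the middle of its front face; x into the oven (away from the robot), y to the robot's left, z up; yaw up to 0.2 rad either way. Door: left 425 mm of the front. Right: control column, two dials (21 mm deep, tops below z 0.145), the steam pull above them.
- oven_door (a joint): Door angle, rad: 0 shut (upright), grows as its top edge comes out and down to the robot; stop 1.45. Starts part open. Balanced hinge with about 0.3 N m friction: it stays where left. A roller catch resists over the last 0.1 rad (about 12 N pushed at the handle), snaps over near 0.04 and then draws the door to its stop at 0 and keeps it there.
- oven_door_hinge (a point): Middle of the door's hinge line (along oven y), at oven x -0.011, y +0.065, z 0.045. The door is 425 mm wide, 175 mm from hinge to upper edge, 22 mm thick (11 mm either side of the hinge plane), stainless frame and dark window. Its axes turn with the door and equal the oven's when shut.
- oven_door_handle (a point): Middle of the door's black bar handle, round, 18 mm thick, 320 mm long along y, on the outer face; in the door's frame 148 mm above the hinge and 51 mm outside the hinge plane (shut: oven x -0.062, y +0.065, z 0.193). 31 mm gap between bar and face; brackets 135 mm either side of the middle.
- steam_pull (a joint): How far the spring-return steam pull is drawn out, m: 0 home, stop at 0.075; slides along oven -x. Spring pulls back with about 5 N at home, 10 N at 0.046, 13 N at the stop; let go, it goes home. The red ring (10 mm wide) on the rod, hidden at first, begins to show at 0.032 and is just fully clear of the collar at 0.042.
- steam_knob: Black knob on the steel rod (14 mm thick): barrel 32 mm diameter, 42 mm long along oven x, then a rim 42 mm diameter, 7 mm thick nearest the robot. Origin on the rod's axis, at home in the oven's front face (oven x 0, y -0.225, z 0.195), moving with the pull; barrel from x -0.036 to -0.078, rim to -0.085 in this frame. Axes as the oven's.
- steam_knob_grip (a point): Middle of the knob's barrel, on its axis, 57 mm outside the knob's origin; at home oven x -0.057, y -0.225, z 0.195. Nothing stands within 60 mm either side of it or above it.
- steam_collar (a point): Centre of the outer face of the brass collar (25 mm diameter, its face 12 mm out from the oven front) that the rod slides through; fixed to the oven.
- bowl: Bystander: white bowl with gold rim, 116 mm across, 52 mm high, on the counter just left of the oven's front; origin under its centre.
- jar: Bystander: jar of sesame with a red cap, 70 mm across, 110 mm high, on the counter just right of the oven's front; origin under its centre.
- cutter: Bystander: round steel pastry cutter, 76 mm across, 42 mm high, on the counter in front of the oven; origin under its centre.
- brush: Bystander: pastry brush lying on the counter in front of the oven, no higher than 30 mm; origin under its middle.

How it is judged:
On the way, in this order (a step that is already met when the one before it is completed fails the run):
1. the oven door is shut on its catch (value of joint oven_door below 0.02 rad), for 0.3 s.
2. the steam knob is drawn out to the red ring and held there (value of joint steam_pull between 0.038 and 0.054 m and value of joint oven_door below 0.02 rad and contact force between the fingers and steam_knob above 2 N), for 0.5 s.
At the end, for the whole second after the job is handed in: The door is shut on its catch (below 0.02 rad), and the gripper's fingers hold the steam knob (more than 2 N of contact), still, drawn out 38 to 54 mm: the red ring has just come clear of the collar at 42 mm. Bowl, jar, cutter and brush are within 30 mm of where they stood (all of step 2 and velocity of joint steam_pull between -0.01 and 0.01 m/s and distance of each of bowl, jar, cutter, brush from where it was at the start of the episode below 0.03 m); the arm keeps its last pose, push and grip.
It fails at once if steam is let in while the door is not shut (value of joint steam_pull above 0.015 m and value of joint oven_door above 0.05 rad).
It fails at once if a bystander is shoved or knocked over (distance of any of bowl, jar, cutter, brush from where it was at the start of the episode above 0.03 m or angle between any of jar, bowl's own z axis and vertical above 0.6 rad).
It also fails if it takes over 51 s, if anything falls off the work surface, if the arm or the gripper's body presses on something with over 40 N, if the wrist force passes 120 N, or if a joint passes its speed limit or range.

## Robot

A 6-joint arm with a two-finger parallel gripper is mounted at the origin on the work surface. World frame = base frame: x ahead of the robot, y to its left, z up, the work surface at z = 0. Lengths are in m, angles in rad, forces in N, time in s.
With the tool pointing down it reaches from about 0.35 to 0.975 m from the base axis. Payload 4.9 kg.
Tool frame: the origin (TCP) lies at the very end of the fingers, on their centre line; the grasp point (between the pads) lies 19 mm behind it; z points along the fingers, y is the line along which they close (so a half turn about z gives the same grasp; the last joint's range is limited). The gripper opens to 85 mm and grips with 20 to 120 N. Pads are 22 mm wide; open, the fingers measure 114 mm over their backs; the gripper's body (76 mm by 85 mm) begins 54 mm behind the grasp point. The pads swing forward as they close: fully open they stand 13 mm farther back than shut.
Start: joints at [-1.28, 0.053, 1.613, -0, 1.476, -0.119], TCP at [0.249, -0.573, 0.231] pointing down, gripper open.
Joint ranges: [-3.01, 3.01], [-1.01, 2.22], [0.06, 2.58], [-1.02, 4.17], [0.09, 2.62], [-3.14, 3.14]. Speed limits (rad/s): [2.57, 2.57, 3.14, 3.14, 3.14, 3.14].

## Interface

Orientations are given as a unit quaternion [w, x, y, z].
In Python, from plant import manip gives the robot as it stands.
- The arm moves only by the tool send_rows, never from a script. Its argument "increments" is a list of rows, each an object of numbers: "claw": the closure, from -1 (fully open) to 1 (shut); "dx", "dy", "dz": the shift along the tool's x, y, z in units of 0.5 m (1.0 is 0.5 m); "yaw": the turn about the tool's z in units of 1.5 rad (1.0 is 1.5 rad). A call has 1 to 20 rows; each row is the pose to reach, as a shift and turn from the pose commanded when the call began, along the tool's axes at that moment; what a row does not reach only later rows make up. A row lasts 1/8 s, in which the tool goes at most 62.5 mm and 10.7 degrees, less where a joint would pass 70% of its speed; a pose out of reach is approached as far as the arm can. A call with a number of a shift or a turn outside -1 to 1 is refused whole. A call with a gripper value outside its range is refused whole. The fingers move at their own pace and stop on an object; the grip force is fixed at half the most. Time passes only in rows, so rows that repeat a pose let the fingers close. It gives the time, the measured TCP pose, the force, the opening and the grip force at its end, in the units of the state.
- manip.state(): the state, without advancing time (a new reading comes with each control period).
- manip.grab_frame(name): name is "side" or "top"; returns the picture (400x640x3 uint8, red, green, blue); there is no depth.
- manip.camera_params(name): a dict with "camera_matrix" (3x3 intrinsics, pixels), "k1" (the pictures are not rectified: a ray, as slopes to the right and down, at radius r is drawn at 1 + k1 r^2 times it, then the intrinsics apply), "extrinsics" (4x4, takes a point from world to camera coordinates). Camera axes: x right, y down, z forward; pixel columns grow to the right and rows downward; lengths in m; the calibration is good to about 2 mm. A picture is of the moment at which its call begins. camera_params takes no time and is no camera call.
- manip.job_done(): hands the job in; it is judged then, once.
The state is a dict: "time": time; "joint_pos": joint angles; "joint_vel": joint speeds; "joint_efforts": joint torques, N m; "tool_pos": TCP position; "tool_rot": TCP orientation; "contact_force": force on the tool from outside, world axes, zero at the start; "ft_torque": the same for the moment, N m; "gripper_width": opening from 0.0 (shut) to 1.0 (fully open); "grasp_force": force on a finger pad.
Only numpy, scipy, OpenCV 4.12 (cv2) and the standard library are available. Lean on these libraries where they do the work, as an engineer would, in place of code of your own. Each camera call takes 0.05 s, during which the arm holds its last target. There are 200 camera calls.

## Working session

There is one attempt and no reset: what is moved stays moved. The work goes in short steps, Python scripts to look and compute and a tool call to move; the robot and the scene stay as the last step left them, time stands still between calls to the robot, and variables do not carry over. Pictures are saved under pics/ and viewed, at most 10 in all, crops included, and the job is handed in when it is done.

Besides the shell and the picture viewer there is one more tool, called after "Request:" as a command line: name --argument value ..., lists and objects as JSON in quotes. send_rows: Moves the arm, as the interface text tells. Shifts and turns lie within -1 to 1; 1 stands for 0.5 m of shift or 1.5 rad of turn. Its arguments: {"type":"object","properties":{"increments":{"type":"array","items":{"type":"object","properties":{"claw":{"type":"number"},"dx":{"type":"number"},"dy":{"type":"number"},"dz":{"type":"number"},"yaw":{"type":"number"}}}}},"required":["increments"]}

```bash
mkdir -p pics; python3 - <<'E'
from plant import manip
import cv2
for n in("side","top"):
    f=manip.grab_frame(n); cv2.imwrite(f"pics/{n}0.png",f[:,:,::-1])
    p=manip.camera_params(n); print(n,p)
print(manip.state())
E
```

```text
side {'camera_matrix': array([[498.33468486,   0.        , 321.80980039],
       [  0.        , 498.33468486, 203.26530061],
       [  0.        ,   0.        ,   1.        ]]), 'k1': -0.04593281729329217, 'extrinsics': array([[-0.96906611, -0.24662471, -0.0093343 ,  0.54600142],
       [-0.13179192,  0.54908835, -0.82530775,  0.15059565],
       [ 0.20866663, -0.79854758, -0.56460605,  1.34020046],
       [ 0.        ,  0.        ,  0.        ,  1.        ]])}
top {'camera_matrix': array([[398.92125019,   0.        , 323.24652722],
       [  0.        , 398.92125019, 193.01961251],
       [  0.        ,   0.        ,   1.        ]]), 'k1': -0.09906031890462474, 'extrinsics': array([[-1.46762331e-03, -9.99896652e-01,  1.43014284e-02,
         4.73973434e-02],
       [-9.98450330e-01,  6.69599223e-04, -5.56461168e-02,
         5.42821828e-01],
       [ 5.56307897e-02, -1.43609335e-02, -9.98348125e-01,
         1.31490030e+00],
       [ 0.00000000e+00,  0.00000000e+00,  0.00000000e+00,
         1.00000000e+00]])}
{'time': 0.1, 'joint_pos': array([-1.28002890e+00,  5.33034822e-02,  1.61417138e+00,  4.87751513e-07,
        1.47603445e+00, -1.19023328e-01]), 'joint_vel': array([-6.01503922e-05, -2.30165386e-04, -2.77315202e-03,  6.46953414e-04,
        1.20600581e-03, -7.62072342e-04]), 'joint_efforts': array([ 9.31795876e-04, -3.94906032e+01, -3.71362424e+01, -6.03194917e-05,
        3.88646673e-03, -1.30751746e-05]), 'tool_pos': array([ 0.24883074, -0.57269921,  0.23016937]), 'tool_rot': array([-9.54816885e-04,  9.79081832e-01,  2.03464613e-01, -8.19505606e-05]), 'contact_force': array([ 0.07290616,  0.11856326, -0.13224622]), 'ft_torque': array([-0.03684946, -0.00205841,  0.00252651]), 'grasp_force': 0.0, 'gripper_width': 1.003419810201166}
```

View pics/side0.png

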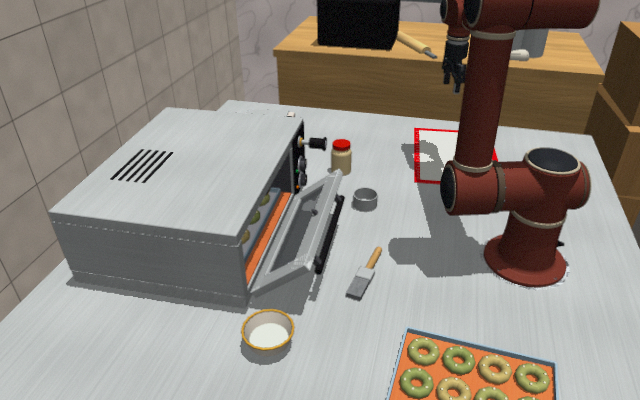

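View pics/top0.png

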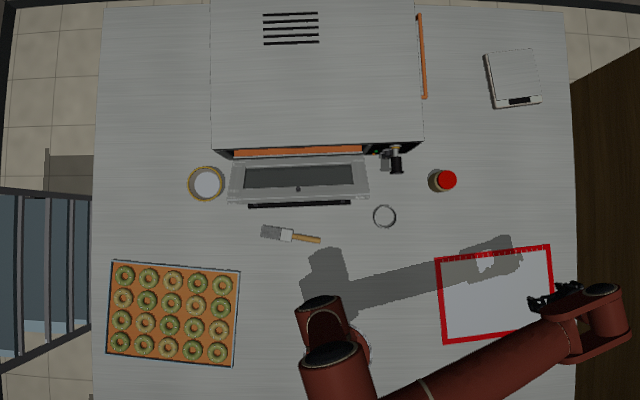

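Side view: oven with part-open door, handle from about (340,197) to (319,271), knob around (317,143), cutter (365,199), jar (341,157). Top view: oven's upper front edge from about (212,149) to (423,140), knob (396,160), handle (248–350, 205). Next I zoom in for exact pixels.

```bash
python3 - <<'E'
import cv2,numpy as np
t=cv2.imread("pics/top0.png");s=cv2.imread("pics/side0.png")
cv2.imwrite("pics/tc.png",cv2.resize(t[130:215,205:430],None,fx=3.5,fy=3.5,interpolation=cv2.INTER_CUBIC))
cv2.imwrite("pics/sc.png",cv2.resize(s[115:305,230:370],None,fx=3,fy=3,interpolation=cv2.INTER_CUBIC))
for n,im,(x0,y0,x1,y1) in(("top",t,(240,145,430,215)),("side",s,(295,130,350,275))):
    m=(im[y0:y1,x0:x1].max(2)<45).astype(np.uint8)
    k,l,st,c=cv2.connectedComponentsWithStats(m)
    for i in range(1,k):
        if st[i,4]>25:
            P=np.argwhere(l==i)[:,::-1].astype(np.float32)
            print(n,st[i],np.round(c[i]+[x0,y0],1),np.round(cv2.boxPoints(cv2.minAreaRect(P))+[x0,y0],1).tolist())
E
```

```text
top [122   0  29  10 191] [374.1 148.6] [[362.0, 145.0], [390.0, 145.0], [390.0, 154.0], [362.0, 154.0]]
top [158   0  19   8 100] [405.9 148.1] [[398.0, 145.0], [416.0, 145.0], [416.0, 152.0], [398.0, 152.0]]
top [142   5  21  24 243] [393.2 161.9] [[381.0, 151.3], [398.8, 148.7], [402.1, 172.0], [384.4, 174.5]]
top [  8  55 102   8 429] [298.7 203.6] [[247.9, 203.6], [349.0, 199.4], [349.1, 203.6], [248.0, 207.8]]
side [  0   0   9  64 265] [297.8 156.3] [[295.0, 130.0], [303.0, 130.0], [303.0, 193.0], [295.0, 193.0]]
side [ 14   8  17  12 146] [317.2 142.9] [[308.5, 147.6], [309.7, 136.5], [325.1, 138.0], [324.0, 149.1]]
side [ 5 34  7 14 35] [303.1 169.5] [[299.6, 164.4], [305.0, 163.9], [306.1, 177.0], [300.7, 177.4]]
side [ 19  66  30  78 471] [328.8 236.1] [[310.6, 271.0], [334.7, 193.7], [344.6, 196.8], [320.4, 274.1]]
```

View pics/tc.png

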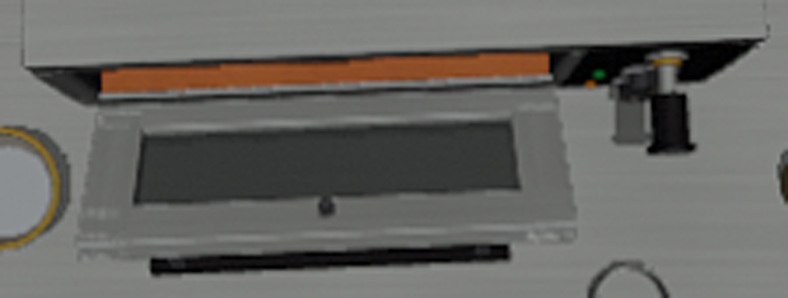

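View pics/sc.png

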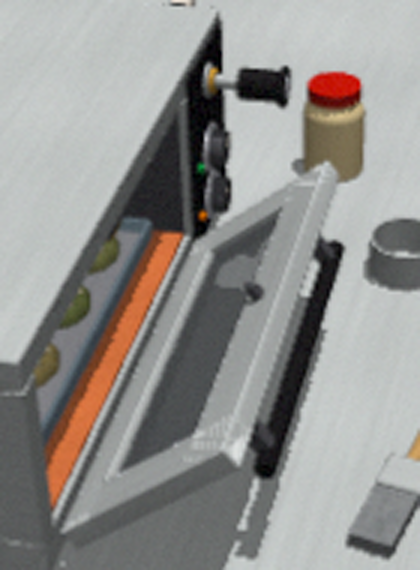

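The crops show: oven front corners in top at (211.3,148.9) and (424.4,140.9); knob barrel start (397,156.9) and rim end (396.7,172.9) in top, (310,142.7) and (326,143.7) in side; handle ends (248.1,206)/(350.7,202) in top, (318,271.7)/(342.3,196.7) in side.

```bash
cat > h.py <<'E'
from plant import manip
import numpy as np, cv2
C={n:manip.camera_params(n) for n in("side","top")}
def ray(n,px):
    c=C[n]; u=cv2.undistortPoints(np.array([[px]],float),c["camera_matrix"],np.array([c["k1"],0,0,0.]))[0,0]
    E=c["extrinsics"];R=E[:3,:3];d=R.T@[u[0],u[1],1];return -R.T@E[:3,3],d/np.linalg.norm(d)
def plane(n,px,z):
    o,d=ray(n,px);return o+d*(z-o[2])/d[2]
def tri(a,b):
    o,d=ray("top",a);p,e=ray("side",b)
    s=np.linalg.lstsq(np.c_[d,-e],p-o,rcond=None)[0]
    A,B=o+d*s[0],p+e*s[1];return (A+B)/2,np.linalg.norm(A-B)
def proj(n,P):
    c=C[n];E=c["extrinsics"];return cv2.projectPoints(np.array([P],float),cv2.Rodrigues(E[:3,:3])[0],E[:3,3],c["camera_matrix"],np.array([c["k1"],0,0,0.]))[0].ravel()
E
python3 - <<'E'
from h import *
np.set_printoptions(precision=4,suppress=True)
L=plane("top",(211.3,148.9),.24);R=plane("top",(424.4,140.9),.24)
w=L-R;print("corners",L,R,np.linalg.norm(w)); yaw=np.arctan2(-w[0],w[1]);print("yaw",yaw,"origin",(L+R)/2)
for n,a,b in(("barrel0",(397,156.9),(310,142.7)),("rim",(396.7,172.9),(326,143.7)),("hL",(248.1,206),(318,271.7)),("hR",(350.7,202),(342.3,196.7)),("knobmid",(396.7,164.9),(317.5,143.1))):print(n,*tri(a,b))
O=(L+R)/2;O[2]=0
c,s=np.cos(yaw),np.sin(yaw);M=np.array([[c,-s,0],[s,c,0],[0,0,1]])
print("pred grip",O+M@[-.057,-.225,.195],"pred knob origin",O+M@[0,-.225,.195])
H=(tri((248.1,206),(318,271.7))[0]+tri((350.7,202),(342.3,196.7))[0])/2
q=M.T@(H-O)-[-.011,.065,.045];print("handle rel hinge",q,np.hypot(q[0],q[2]),np.hypot(.148,.051),"theta",np.arctan2(-q[0],q[2])-np.arctan2(.051,.148))
print("handle shut",O+M@[-.062,.065,.193])
print("cutter",plane("top",(384.5,216),.042),"jar",plane("top",(446,180),.11))
E
```

```text
corners [0.6542 0.3633 0.24  ] [ 0.6774 -0.2356  0.24  ] 0.5993367432792296
yaw 0.03869846009134442 origin [0.6658 0.0638 0.24  ]
barrel0 [ 0.6397 -0.1665  0.1903] 0.0018201884968213609
rim [ 0.591  -0.1645  0.1939] 0.0008366971753648644
hL [0.4987 0.283  0.0973] 0.0018248346397403096
hR [ 0.5109 -0.0375  0.0986] 0.0016685456190618099
knobmid [ 0.6159 -0.1648  0.1927] 0.001870551387115973
pred grip [ 0.6176 -0.1632  0.195 ] pred knob origin [ 0.6745 -0.161   0.195 ]
handle rel hinge [-0.1476  0.0001  0.0529] 0.15683505340327222 0.15654072952429984 theta 0.8946647807006535
handle shut [0.6014 0.1264 0.193 ]
cutter [ 0.466 -0.153  0.042] jar [ 0.5783 -0.3379  0.11  ]
```

Request:
send_rows --increments '[{"dx":0.88,"dy":-0.99,"yaw":0.247,"claw":1},{"dx":0.88,"dy":-0.99,"yaw":0.247,"claw":1},{"dx":0.88,"dy":-0.99,"yaw":0.247,"claw":1},{"dx":0.88,"dy":-0.99,"yaw":0.247,"claw":1},{"dx":0.88,"dy":-0.99,"yaw":0.247,"claw":1},{"dx":0.88,"dy":-0.99,"yaw":0.247,"claw":1},{"dx":0.88,"dy":-0.99,"yaw":0.247,"claw":1},{"dx":0.88,"dy":-0.99,"yaw":0.247,"claw":1},{"dx":0.88,"dy":-0.99,"yaw":0.247,"claw":1},{"dx":0.88,"dy":-0.99,"yaw":0.247,"claw":1},{"dx":0.88,"dy":-0.99,"yaw":0.247,"claw":1},{"dx":0.88,"dy":-0.99,"yaw":0.247,"claw":1},{"dx":0.88,"dy":-0.99,"yaw":0.247,"claw":1},{"dx":0.88,"dy":-0.99,"yaw":0.247,"claw":1},{"dx":0.88,"dy":-0.99,"yaw":0.247,"claw":1},{"dx":0.88,"dy":-0.99,"yaw":0.247,"claw":1}]'

```text
invalid input
```

Request:
send_rows --increments '[{"dx":0.88,"dy":-0.99,"dz":0.0,"yaw":0.247,"claw":1.0},{"dx":0.88,"dy":-0.99,"dz":0.0,"yaw":0.247,"claw":1.0}]'

```text
time: 0.35
tool_pos: [0.2879, -0.4531, 0.2303]
tool_rot: [-0.001, 1.0, 0.016, -0.0]
contact_force: [0.8, 0.8, 0.7]
gripper_width: 0.606
grasp_force: 0.0
```

Request:
send_rows --increments '[{"dx":0.372,"dy":-0.974,"dz":0.0,"yaw":0.0,"claw":1.0},{"dx":0.372,"dy":-0.974,"dz":0.0,"yaw":0.0,"claw":1.0},{"dx":0.372,"dy":-0.974,"dz":0.0,"yaw":0.0,"claw":1.0},{"dx":0.372,"dy":-0.974,"dz":0.0,"yaw":0.0,"claw":1.0},{"dx":0.372,"dy":-0.974,"dz":0.0,"yaw":0.0,"claw":1.0},{"dx":0.372,"dy":-0.974,"dz":0.0,"yaw":0.0,"claw":1.0},{"dx":0.372,"dy":-0.974,"dz":0.0,"yaw":0.0,"claw":1.0},{"dx":0.372,"dy":-0.974,"dz":0.0,"yaw":0.0,"claw":1.0},{"dx":0.372,"dy":-0.974,"dz":0.0,"yaw":0.0,"claw":1.0},{"dx":0.372,"dy":-0.974,"dz":0.0,"yaw":0.0,"claw":1.0}]'

```text
time: 1.6
tool_pos: [0.4544, 0.0407, 0.2307]
tool_rot: [0.0, 1.0, 0.021, -0.001]
contact_force: [-0.3, -0.1, 0.5]
gripper_width: 0.002
grasp_force: 0.0
```

Request:
send_rows --increments '[{"dx":0.0,"dy":-0.16,"dz":0.278,"yaw":0.0,"claw":1.0},{"dx":0.0,"dy":-0.16,"dz":0.278,"yaw":0.0,"claw":1.0},{"dx":0.0,"dy":-0.16,"dz":0.278,"yaw":0.0,"claw":1.0},{"dx":0.0,"dy":-0.16,"dz":0.278,"yaw":0.0,"claw":1.0}]'

```text
time: 2.1
tool_pos: [0.4488, 0.1187, 0.0891]
tool_rot: [0.001, 1.0, 0.02, -0.004]
contact_force: [-0.1, -0.6, 0.2]
gripper_width: -0.004
grasp_force: 0.0
```

```bash
python3 - <<'E'
import numpy as np
for t in (.9,.8,.7,.6,.5,.4,.3,.2,.1,.05,0):
    hx=-.011-.148*np.sin(t)-.051*np.cos(t); hz=.045+.148*np.cos(t)-.051*np.sin(t)
    # oven origin to world at y~0.12
    print(t,round(hx-.020+.1587,4),round(hz-.098,4),"dx",round((hx+.1587)/.5,3),"dz",round(-(hz-.098)/.5,3))
E
```

```text
0.9 -0.0199 -0.001 dx 0.0 dz 0.002
0.8 -0.014 0.0135 dx 0.012 dz -0.027
0.7 -0.0067 0.0273 dx 0.027 dz -0.055
0.6 0.002 0.0404 dx 0.044 dz -0.081
0.5 0.012 0.0524 dx 0.064 dz -0.105
0.4 0.0231 0.0635 dx 0.086 dz -0.127
0.3 0.0352 0.0733 dx 0.11 dz -0.147
0.2 0.0483 0.0819 dx 0.137 dz -0.164
0.1 0.0622 0.0892 dx 0.164 dz -0.178
0.05 0.0694 0.0923 dx 0.179 dz -0.185
0 0.0767 0.095 dx 0.193 dz -0.19
```

Request:
send_rows --increments '[{"dx":0.05,"dy":0.0,"dz":0.0,"yaw":0.0,"claw":1.0},{"dx":0.07,"dy":0.0,"dz":-0.005,"yaw":0.0,"claw":1.0},{"dx":0.083,"dy":0.0,"dz":-0.025,"yaw":0.0,"claw":1.0},{"dx":0.098,"dy":0.0,"dz":-0.047,"yaw":0.0,"claw":1.0},{"dx":0.115,"dy":0.0,"dz":-0.07,"yaw":0.0,"claw":1.0},{"dx":0.115,"dy":0.0,"dz":-0.07,"yaw":0.0,"claw":1.0}]'

```text
time: 2.85
tool_pos: [0.5037, 0.1202, 0.1287]
tool_rot: [0.001, 1.0, 0.019, -0.008]
contact_force: [-23.9, -3.3, 15.3]
gripper_width: -0.004
grasp_force: 13.7
```

```bash
python3 - <<'E'
from h import *
f=manip.grab_frame("side")
cv2.imwrite("pics/s1.png",cv2.resize(f[100:320,220:420],None,fx=2.7,fy=2.7)[:,:,::-1])
E
```

```text
(no output)
```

View pics/s1.png

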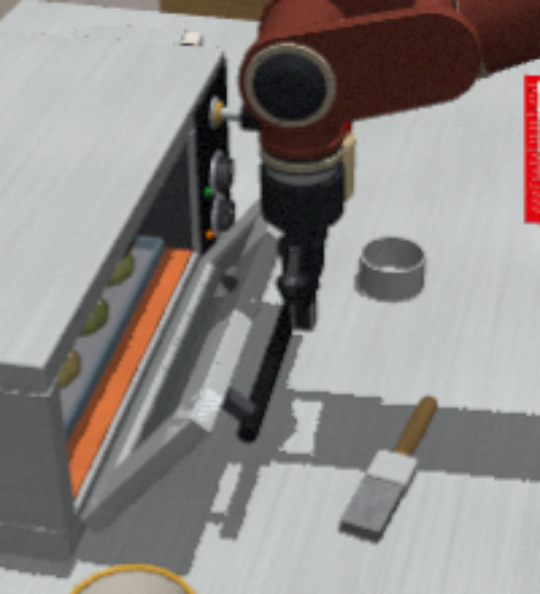

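The finger is on the bar and the door has risen some. Tip sits near the bar's centre height (about (300,320) in the crop), so I let z lag a bit.

Request:
send_rows --increments '[{"dx":0.005,"dy":0.0,"dz":0.01,"yaw":0.0,"claw":1.0},{"dx":0.017,"dy":0.0,"dz":-0.006,"yaw":0.0,"claw":1.0},{"dx":0.03,"dy":0.0,"dz":-0.024,"yaw":0.0,"claw":1.0},{"dx":0.052,"dy":0.0,"dz":-0.046,"yaw":0.0,"claw":1.0},{"dx":0.076,"dy":0.0,"dz":-0.066,"yaw":0.0,"claw":1.0},{"dx":0.1,"dy":0.0,"dz":-0.084,"yaw":0.0,"claw":1.0},{"dx":0.1,"dy":0.0,"dz":-0.084,"yaw":0.0,"claw":1.0}]'

```text
time: 3.78
tool_pos: [0.5607, 0.123, 0.1812]
tool_rot: [0.0, 1.0, 0.019, 0.002]
contact_force: [-13.8, -0.3, 16.3]
gripper_width: -0.002
grasp_force: 8.0
```

```bash
python3 - <<'E'
from h import *
f=manip.grab_frame("side")
cv2.imwrite("pics/s2.png",cv2.resize(f[100:320,220:420],None,fx=2.7,fy=2.7)[:,:,::-1])
E
```

```text
(no output)
```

View pics/s2.png

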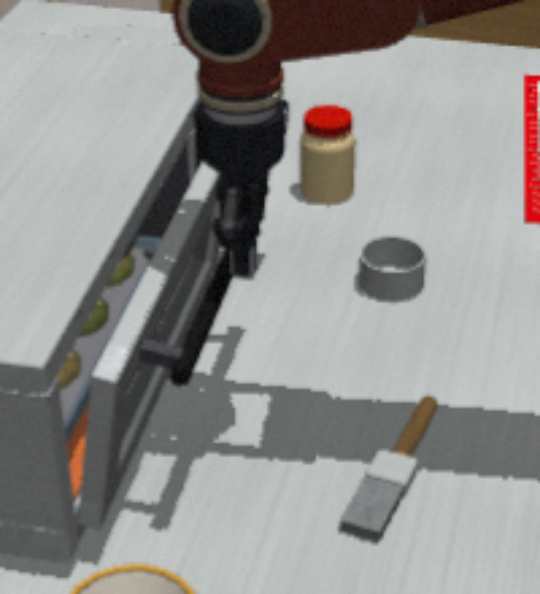

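Door is now nearly up (about 0.15–0.2 rad), the finger still in front of the bar. I follow up and push through the catch.

Request:
send_rows --increments '[{"dx":0.008,"dy":0.0,"dz":-0.02,"yaw":0.0,"claw":1.0},{"dx":0.02,"dy":0.0,"dz":-0.026,"yaw":0.0,"claw":1.0},{"dx":0.035,"dy":0.0,"dz":-0.03,"yaw":0.0,"claw":1.0},{"dx":0.05,"dy":0.0,"dz":-0.032,"yaw":0.0,"claw":1.0},{"dx":0.06,"dy":0.0,"dz":-0.032,"yaw":0.0,"claw":1.0},{"dx":0.06,"dy":0.0,"dz":-0.032,"yaw":0.0,"claw":1.0}]'

```text
time: 4.58
tool_pos: [0.5836, 0.1245, 0.1862]
tool_rot: [0.001, 1.0, 0.02, -0.009]
contact_force: [-27.0, -1.2, 17.8]
gripper_width: 0.002
grasp_force: 13.9
```

```bash
python3 - <<'E'
from h import *
f=manip.grab_frame("side")
cv2.imwrite("pics/s3.png",cv2.resize(f[100:320,220:420],None,fx=2.7,fy=2.7)[:,:,::-1])
E
```

```text
(no output)
```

View pics/s3.png

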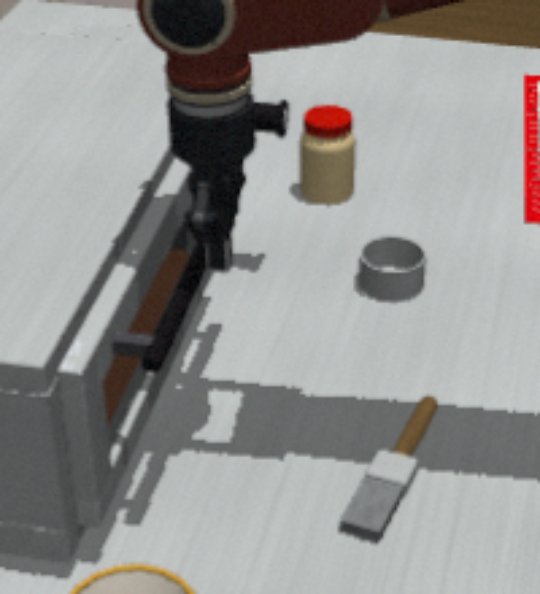

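The door looks shut (handle flush, 27 N against the stop). I back off, lift over toward the knob, and verify.

Request:
send_rows --increments '[{"dx":-0.06,"dy":0.0,"dz":0.0,"yaw":0.0,"claw":1.0},{"dx":-0.16,"dy":0.0,"dz":-0.1,"yaw":0.0,"claw":0.0},{"dx":-0.16,"dy":0.1,"dz":-0.25,"yaw":0.0,"claw":-1.0},{"dx":-0.16,"dy":0.2,"dz":-0.3,"yaw":0.0,"claw":-1.0},{"dx":-0.16,"dy":0.32,"dz":-0.3,"yaw":0.0,"claw":-1.0},{"dx":-0.16,"dy":0.44,"dz":-0.3,"yaw":0.0,"claw":-1.0},{"dx":-0.16,"dy":0.57,"dz":-0.3,"yaw":0.0,"claw":-1.0},{"dx":-0.16,"dy":0.57,"dz":-0.3,"yaw":0.0,"claw":-1.0}]'

```text
time: 5.62
tool_pos: [0.5203, -0.1668, 0.3348]
tool_rot: [0.0, 1.0, 0.017, 0.0]
contact_force: [0.4, 0.6, 0.1]
gripper_width: 0.999
grasp_force: 0.0
```

```bash
python3 - <<'E'
from h import *
f=manip.grab_frame("side");g=manip.grab_frame("top")
cv2.imwrite("pics/s4.png",f[:,:,::-1]);cv2.imwrite("pics/t4.png",g[:,:,::-1])
a=cv2.resize(f[100:260,235:375],None,fx=2.8,fy=3)
b=cv2.resize(g[125:215,220:430],None,fx=2.8,fy=3)
c=np.zeros((270+480,800,3),np.uint8)
o=np.zeros((480,392+16+588,3),np.uint8)
cv2.imwrite("pics/c4.png",np.vstack([cv2.copyMakeBorder(cv2.resize(f[100:260,235:375],None,fx=2,fy=2),0,0,0,588-280,0),b])[:,:,::-1])
s=manip.state();np.set_printoptions(precision=4,suppress=True);print(s["tool_pos"],s["tool_rot"],s["contact_force"])
# predicted shut handle ends
O=np.array([.6658,.0638,0]);y=.0387;M=np.array([[np.cos(y),-np.sin(y),0],[np.sin(y),np.cos(y),0],[0,0,1]])
for dy in(-.16,.16):
    P=O+M@[-.062,.065+dy,.193];print(P,proj("side",P),proj("top",P))
    P=O+M@[-.011-.148*.1-.051,.065+dy,.193-.005];print(" th.1",proj("side",P),proj("top",P))
for n,im,(x0,y0,x1,y1) in(("top",g,(235,155,345,215)),("side",f,(260,150,325,250))):
    m=(im[y0:y1,x0:x1].max(2)<45).astype(np.uint8)
    k,l,st,cc=cv2.connectedComponentsWithStats(m)
    for i in range(1,k):
        if st[i,4]>60:
            P=np.argwhere(l==i)[:,::-1].astype(np.float32)
            print(n,st[i],np.round(cc[i]+[x0,y0],1),np.round(cv2.boxPoints(cv2.minAreaRect(P))+[x0,y0],1).tolist())
E
```

```text
[ 0.5204 -0.1648  0.3348] [-0.0002  0.9998  0.0181 -0.0002] [ 0.1421 -0.2991 -0.0154]
[ 0.6075 -0.0335  0.193 ] [308.7649 164.712 ] [351.7778 167.3381]
 th.1 [313.989 166.788] [351.8589 172.5932]
[0.5951 0.2862 0.193 ] [276.2304 234.2238] [241.517  171.6505]
 th.1 [282.6518 236.7668] [241.9781 176.8959]
top [  7   9 103  11 533] [292.9 169.3] [[241.6, 164.5], [343.7, 160.0], [344.2, 169.9], [242.0, 174.3]]
side [  2  13  49  75 667] [289.4 201.7] [[260.6, 229.8], [296.6, 157.8], [313.8, 166.4], [277.8, 238.4]]
```

View pics/c4.png

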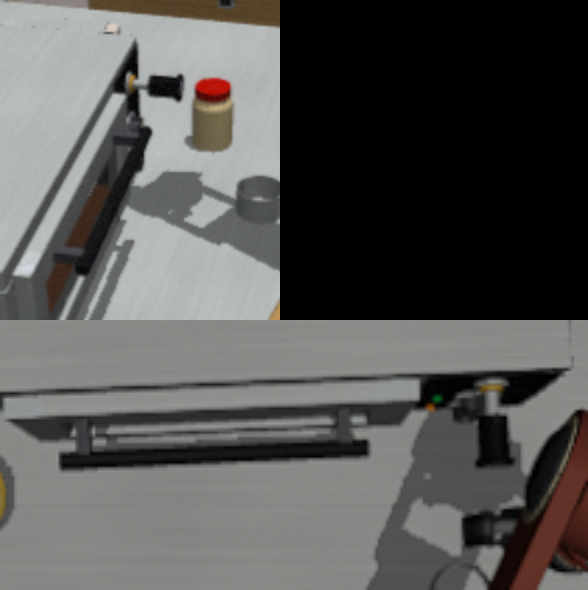

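The door is shut: bar ends (309,165.5)/(276.5,234) in side match the predicted shut positions. Next the gripper goes over the knob, down and closes.

Request:
send_rows --increments '[{"dx":0.1,"dy":0.005,"dz":0.05,"yaw":0.0,"claw":-1.0},{"dx":0.19,"dy":0.005,"dz":0.1,"yaw":0.0,"claw":-1.0},{"dx":0.19,"dy":0.005,"dz":0.17,"yaw":0.0,"claw":-1.0},{"dx":0.19,"dy":0.005,"dz":0.25,"yaw":0.0,"claw":-1.0},{"dx":0.19,"dy":0.005,"dz":0.326,"yaw":0.0,"claw":-1.0},{"dx":0.19,"dy":0.005,"dz":0.326,"yaw":0.0,"claw":-1.0},{"dx":0.19,"dy":0.005,"dz":0.326,"yaw":0.0,"claw":-1.0}]'

```text
time: 6.6
tool_pos: [0.6163, -0.1611, 0.1742]
tool_rot: [0.0, 1.0, 0.02, 0.001]
contact_force: [0.2, -0.4, 0.1]
gripper_width: 0.998
grasp_force: 0.0
```

```bash
python3 - <<'E'
from h import *
f=manip.grab_frame("side")
cv2.imwrite("pics/s5.png",cv2.resize(f[60:220,250:390],None,fx=3.5,fy=3.5)[:,:,::-1])
print(manip.state()["tool_pos"])
E
```

```text
[ 0.61665659 -0.16156312  0.17506172]
```

View pics/s5.png

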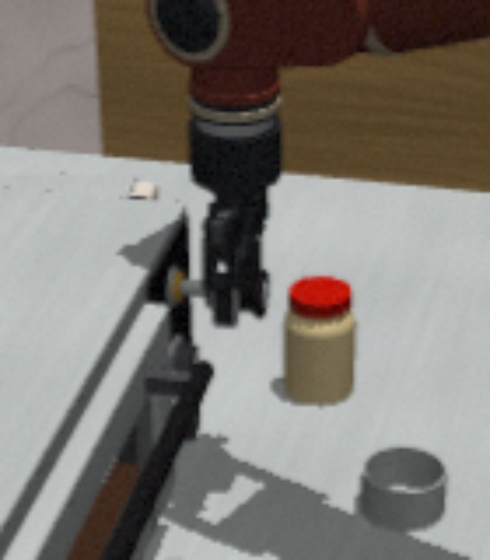

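Fingers straddle the barrel (rim visible at (265,290) just outside the pads). Closing.

Request:
send_rows --increments '[{"dx":0.0,"dy":0.004,"dz":0.0,"yaw":0.0,"claw":0.0},{"dx":0.0,"dy":0.004,"dz":0.0,"yaw":0.0,"claw":1.0},{"dx":0.0,"dy":0.004,"dz":0.0,"yaw":0.0,"claw":1.0},{"dx":0.0,"dy":0.004,"dz":0.0,"yaw":0.0,"claw":1.0},{"dx":0.0,"dy":0.004,"dz":0.0,"yaw":0.0,"claw":1.0},{"dx":0.0,"dy":0.004,"dz":0.0,"yaw":0.0,"claw":1.0}]'

```text
time: 7.4
tool_pos: [0.6155, -0.1617, 0.1736]
tool_rot: [-0.002, 1.0, 0.02, 0.0]
contact_force: [-1.8, 7.0, 4.8]
gripper_width: 0.36
grasp_force: 59.5
```

Request:
send_rows --increments '[{"dx":-0.02,"dy":0.004,"dz":0.0,"yaw":0.0,"claw":1.0},{"dx":-0.04,"dy":0.004,"dz":0.0,"yaw":0.0,"claw":1.0},{"dx":-0.06,"dy":0.004,"dz":0.0,"yaw":0.0,"claw":1.0},{"dx":-0.08,"dy":0.004,"dz":0.0,"yaw":0.0,"claw":1.0},{"dx":-0.09,"dy":0.004,"dz":0.0,"yaw":0.0,"claw":1.0},{"dx":-0.09,"dy":0.004,"dz":0.0,"yaw":0.0,"claw":1.0},{"dx":-0.09,"dy":0.004,"dz":0.0,"yaw":0.0,"claw":1.0},{"dx":-0.09,"dy":0.004,"dz":0.0,"yaw":0.0,"claw":1.0}]'

```text
time: 8.4
tool_pos: [0.5733, -0.1635, 0.1737]
tool_rot: [-0.004, 1.0, 0.02, 0.004]
contact_force: [8.3, 12.3, 2.0]
gripper_width: 0.359
grasp_force: 59.3
```

```bash
python3 - <<'E'
from h import *
f=manip.grab_frame("side");g=manip.grab_frame("top")
a=cv2.resize(f[110:180,260:350],None,fx=6,fy=6,interpolation=cv2.INTER_CUBIC)
cv2.imwrite("pics/s6.png",a[:,:,::-1])
hsv=cv2.cvtColor(f,cv2.COLOR_RGB2HSV)
s=manip.state();print(s["tool_pos"],s["contact_force"],s["grasp_force"])
# predicted image of axis points: collar face, and rod at various x
O=np.array([.6658,.0638,0]);y=.0387;M=np.array([[np.cos(y),-np.sin(y),0],[np.sin(y),np.cos(y),0],[0,0,1]])
for x in(-.012,-.022,-.12,-.128,-.13,-.135):print(x,proj("side",O+M@[x,-.225,.193]).round(1),(6*(proj("side",O+M@[x,-.225,.193])-[260,110])).round())
E
```

```text
[ 0.57333278 -0.16355825  0.17369889] [ 8.56137837 12.47739829  2.76576764] 59.31637465953827
-0.012 [302.5 141.9] [255. 191.]
-0.022 [305.8 142.2] [275. 193.]
-0.12 [337.8 145.1] [467. 211.]
-0.128 [340.5 145.4] [483. 212.]
-0.13 [341.2 145.4] [487. 212.]
-0.135 [342.8 145.6] [497. 213.]
```

View pics/s6.png

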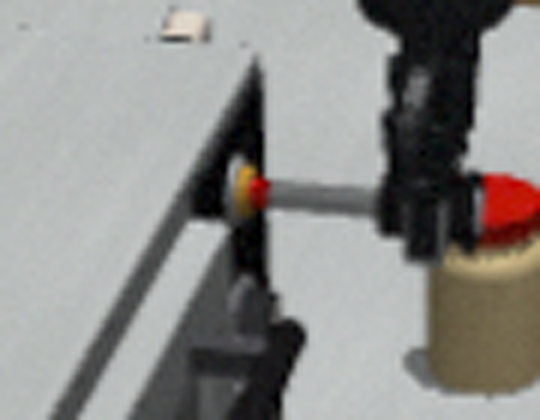

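The red ring shows nearly its full width at (252–270,192) beside the brass collar, i.e. drawn about 42 mm. Add about 3 mm for margin and hold.

Request:
send_rows --increments '[{"dx":-0.007,"dy":0.0,"dz":0.0,"yaw":0.0,"claw":1.0},{"dx":-0.007,"dy":0.0,"dz":0.0,"yaw":0.0,"claw":1.0},{"dx":-0.007,"dy":0.0,"dz":0.0,"yaw":0.0,"claw":1.0},{"dx":-0.007,"dy":0.0,"dz":0.0,"yaw":0.0,"claw":1.0},{"dx":-0.007,"dy":0.0,"dz":0.0,"yaw":0.0,"claw":1.0},{"dx":-0.007,"dy":0.0,"dz":0.0,"yaw":0.0,"claw":1.0},{"dx":-0.007,"dy":0.0,"dz":0.0,"yaw":0.0,"claw":1.0},{"dx":-0.007,"dy":0.0,"dz":0.0,"yaw":0.0,"claw":1.0}]'

```text
time: 9.5
tool_pos: [0.5699, -0.1637, 0.1737]
tool_rot: [-0.004, 1.0, 0.02, 0.004]
contact_force: [8.7, 13.7, 1.7]
gripper_width: 0.362
grasp_force: 59.3
```

```bash
python3 - <<'E'
from h import *
f=manip.grab_frame("side").astype(int)
c=f[136:148,295:318];m=(c[...,0]>120)&(c[...,1]<60)
ys,xs=np.nonzero(m);print("red ring cols",xs.min()+295,xs.max()+295,"rows",ys.min()+136,ys.max()+136)
s=manip.state();print(s["tool_pos"],s["contact_force"],s["grasp_force"],s["gripper_width"])
E
```

```text
red ring cols 303 305 rows 140 142
[ 0.56992667 -0.16368792  0.17367845] [ 9.86656163 13.52756176  2.38524178] 59.3173223733902 0.3537697661637876
```

```bash
python3 -c "
from plant import manip
print(manip.job_done())"
```

```text
the job is handed in; nothing more can be done
None
```

I pushed the oven door shut on its catch, then drew the steam knob out about 45 mm, so the red ring is clear of the collar, and handed the job in with the gripper still holding it; no pass/fail result was returned.

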